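# Find the touch latch and put the connector shell away

### The arm

A 6-joint arm with a two-finger parallel gripper is mounted at the origin on the work surface. World frame = base frame: x ahead of the robot, y to its left, z up, the work surface at z = 0. Lengths are in m, angles in rad, forces in N, time in s.
With the tool pointing down it reaches from about 0.275 to 0.85 m from the base axis. Payload 19 kg.
Tool frame: the origin (TCP) lies between the finger pads; the fingertips stand 19 mm ahead of it and the grasp point (between the pads) is the TCP; z points along the fingers, y is the direction in which the jaws open and shut (so a half turn about z gives the same grasp; the last joint's range is limited). The gripper opens to 85 mm and grips with 20 to 120 N. Pads are 22 mm wide; open, the fingers measure 114 mm over their backs; the gripper's body (76 mm by 85 mm) begins 54 mm behind the grasp point. The pads swing forward as they close: fully open they stand 13 mm farther back than shut.
Start: joints at [-1.255, 0.15, 1.437, -0, 1.554, -0.134], TCP at [0.25, -0.518, 0.25] pointing down, gripper open.
Joint ranges: [-2.8, 2.8], [-0.68, 2.1], [0.12, 2.68], [-1.39, 4.53], [0.16, 2.79], [-2.81, 2.81]. Speed limits (rad/s): [1.89, 1.89, 2.22, 3.01, 3.01, 3.01].

### API

Orientations are given as [roll, pitch, yaw] about the fixed x, y, z axes, in that order (R = Rz(yaw) Ry(pitch) Rx(roll)).
In Python, from cell import r gives the robot as it stands.
- The arm moves only by the tool apply_moves, never from a script. Its argument "series" is one flat list of numbers, 6 for each row, row after row: the shift along the world's x, y, z in m, then the turn, a rotation vector about the world's x, y, z in rad. A call has 1 to 12 rows; each row is the pose to reach, as a shift and turn from the pose measured when the call began; what a row does not reach only later rows make up. A row lasts 1/10 s, in which the tool goes at most 50 mm and 8.59 degrees, less where a joint would pass 70% of its speed; a pose out of reach is approached as far as the arm can. A call with a gripper value outside its range is refused whole. "hand" is the opening, from 0 (shut) to 1 (fully open), set as the call begins (left out, the last holds). The fingers move at their own pace and stop on an object; "newtons" is the grip in N (left out, the last holds). Time passes only in rows, so rows that repeat a pose let the fingers close. It gives the time, the measured TCP pose, the force and the opening at its end, in the units of the state.
- r.get_state(): the state, without advancing time (a new reading comes with each control period).
- r.snapshot(name): name is "scene" or "top" or "wrist"; returns a dict with "pixels" (400x640x3 uint8, blue, green, red), "fx", "fy", "cx", "cy" (pixels), "R" (3x3) and "t" (3): a world point X has camera coordinates R X + t. Camera axes: x right, y down, z forward; pixel columns grow to the right and rows downward; lengths in m; the calibration is good to about 2 mm. A picture is of the moment at which its call begins. There is no depth.
- r.finish_job(): hands the job in, once; it reports no verdict.
Trained networks look in a picture, given as the dict that the camera call returned (one of the last four; its "shot" number tells which), for a name from the list of things; names that differ only in an ending like _2 or _b are one class to them, and where a whole thing is asked for, a point or a joint stands for the part that bears it (a point fixed in the world has none). Each returns a list of dicts, best first, with "confidence" (0 to 1); they miss things now and then, are a little off and sometimes report something else, mostly with a low value. They report only what shows in the picture. A call takes as long as a camera call. They do not tell look-alikes from the thing itself.
- r.look_for(name, picture): "at" ([x, y, z] in m, in the coordinates of the camera as it stood for that picture, good to about 4 mm: the middle of the surface that is visible of it).
The state is a dict: "t": time; "q": joint angles; "joint_vel": joint speeds; "joint_torque": joint torques, N m; "ee_pos": TCP position; "eef_rot": TCP orientation; "wrist_force": force on the tool from outside, world axes, zero at the start; "torque": the same for the moment, N m; "width": finger opening in m.
Only numpy, scipy, OpenCV 4.12 (cv2) and the standard library are available. Lean on these libraries where they do the work, as an engineer would, in place of code of your own. Each camera call takes 0.05 s, during which the arm holds its last target. There are 200 camera calls.

### The job

Put the loose connector shell away in the hidden drawer of the dark grey storage unit. The drawer has no handle: behind one of the three look-alike sloping cover plates is its push latch, so press them gently, never with force, until one gives way and the drawer springs out; set the shell upright in the compartment that already holds one like it, then push the drawer shut until it stays latched, and leave the rest of the bench as it is.

Things in the scene. Friction and masses are not known exactly. Their poses are not given: they have to be found in the camera images.
- plate_left_top (a point): Blackish cover plate on the grey sloping fascia, 52 mm along the slope, 58 mm wide (y), 13 mm proud of the fascia. Point: centre of its outer face; z axis: outward normal, 35 degrees from vertical, leaning towards the robot; y along the unit's width. Left one (+y) of three look-alikes 80 mm apart; any one may hide the latch. 
- plate_mid_top (a point): Blackish cover plate on the grey sloping fascia, 52 mm along the slope, 58 mm wide (y), 13 mm proud of the fascia. Point: centre of its outer face; z axis: outward normal, 35 degrees from vertical, leaning towards the robot; y along the unit's width. Middle one of three look-alikes 80 mm apart; any one may hide the latch. 
- plate_right_top (a point): Blackish cover plate on the grey sloping fascia, 52 mm along the slope, 58 mm wide (y), 13 mm proud of the fascia. Point: centre of its outer face; z axis: outward normal, 35 degrees from vertical, leaning towards the robot; y along the unit's width. Right one (-y) of three look-alikes 80 mm apart; any one may hide the latch. 
- unit: Fixed dark grey storage unit, 220 mm deep (x), 280 wide (y), 190 high. Origin: centre of its underside; x points away from the robot. The live plate gives 9 mm along its normal, about 3 N to start and 5 N at the end, and frees the drawer after 5 mm; the two others have solid stops and give under 2 mm. More than 60 N on the unit damages it.
- lamp_mid (a point): Middle of a white lamp tube, 26 mm thick, 285 mm above the table, running along y over the whole row of plates (310 mm long, on steel arms at both ends). It bars the way to the plates from straight above: the tool must lean back towards the robot by about 35 degrees, along a plate's normal.
- drawer (a joint): How far the drawer is out, m: 0 shut and latched, 0.115 fully out (freed, it springs there by itself within 3 s and a 4 to 6 N spring keeps it out). To shut it, push its front slowly (about 10 N), tool leaning back from the fascia, to 3 to 5 mm past 0 (hard stop at -0.008) so that the latch catches; let go and it rests at 0. If not caught it comes out again.
- drawer_front (a point): Centre of the drawer's plain front face, 252 mm wide (y), 70 mm high (8 to 78 mm above the table); moves with the drawer. Its -x axis points out of the unit, the way the drawer opens; z up.
- drawer_floor (a point): Centre of the drawer's inner floor, 18 mm above the table; moves with the drawer; x into the unit. A divider 4 mm thick, 30 high, runs along x: two compartments, each 104 mm long (x), 116 wide (y), centred at y = +60 and -60 mm; side walls 36 mm high, front panel 60. Fully out, this point is 55 mm in front of the housing (90 mm high there, then rising back at 35 degrees).
- shell_center (a point): The loose connector shell to be put away: cream plastic block 84 mm long (x), 28 mm wide (y), 46 mm high (z), with a dark pin face on top, 0.1 to 0.16 kg, standing on the bench. This point is its centre, half-way up. Grasp it across its 28 mm width.
- twin_center (a point): Centre of an identical shell that already lies in one of the two compartments of the drawer (either one), loose, 96 mm from the drawer's middle line, lengthwise along x, near the outer side wall: about 80 mm of width are free between it and the divider.
- spare_knob_center (a point): Centre of a stepped round knob, 40 mm across, 38 mm high, loose in the other compartment.
- jar: Amber jar with black cap, 64 mm across, 85 mm high, loose bystander; leave it. Origin at the centre of its underside when upright.
- big_knob: Black stepped knob 60 mm across, 34 mm high, loose bystander; leave it. Origin at the centre of its underside when upright.
- tall_knob: Dark stepped knob 44 mm across, 50 mm high, loose bystander; leave it. Origin at the centre of its underside when upright.
- screwdriver: Black-handled screwdriver 170 mm long, lying, loose bystander; leave it. Origin at the centre of its underside when upright.
- spool: Grey ring 68 mm across, 30 mm high, loose bystander; leave it. Origin at the centre of its underside when upright.
- capacitor: Plain aluminium capacitor can 35 mm across, 75 mm high, loose bystander; leave it. Origin at the centre of its underside when upright.
Mind the look-alikes: they are no part of the job. Leave any blue or purple look-alike of the part that bears shell_center alone.

How it is judged:
On the way, in this order (a step that is already met when the one before it is completed fails the run):
1. the drawer has sprung out (value of joint drawer above 0.08 m), for 0.2 s.
2. the shell stands released in the open drawer, in the compartment of its twin (value of joint drawer above 0.06 m and (y of each of shell_center, twin_center in the frame of drawer_floor above 0.014 m or y of each of shell_center, twin_center in the frame of drawer_floor below -0.014 m) and z of shell_center in the frame of drawer_floor between 0.015 and 0.031 m and x of shell_center in the frame of drawer_floor between -0.05 and 0.05 m and y of shell_center in the frame of drawer_floor between -0.118 and 0.118 m and angle between shell_center's own z axis and vertical below 0.2 rad and contact force between the fingers and shell below 0.3 N), for 0.2 s.
At the end, for the whole second after the job is handed in: The drawer is shut and latched (within 4 mm of 0, by itself) and the shell stands upright (within 0.2 rad) on the drawer's floor (centre 15 to 31 mm above it), at rest and released, wholly on the twin's side of the divider (both centres at least 14 mm from the middle line) ((y of each of shell_center, twin_center in the frame of drawer_floor above 0.014 m or y of each of shell_center, twin_center in the frame of drawer_floor below -0.014 m) and z of shell_center in the frame of drawer_floor between 0.015 and 0.031 m and x of shell_center in the frame of drawer_floor between -0.05 and 0.05 m and y of shell_center in the frame of drawer_floor between -0.118 and 0.118 m and angle between shell_center's own z axis and vertical below 0.2 rad and contact force between the fingers and shell below 0.3 N and value of joint drawer below 0.004 m and linear speed of shell below 0.02 m/s and velocity of joint drawer below 0.01 m/s); the robot touches nothing.
It fails at once if a plate, the drawer or the unit was forced: more than 60 N (contact force between any of the fingers, the arm and unit above 60 N).
It fails at once if a bystander on the bench was moved by more than 30 mm (distance of any of jar, big_knob, tall_knob, screwdriver, spool, capacitor from where it was at the start of the episode above 0.03 m).
It also fails if it takes over 67 s, if anything falls off the work surface, if the arm or the gripper's body presses on something with over 40 N, if the wrist force passes 120 N, or if a joint passes its speed limit or range.

## Working session

There is one attempt and no reset: what is moved stays moved. The work goes in short steps, Python scripts to look and compute and a tool call to move; the robot and the scene stay as the last step left them, time stands still between calls to the robot, and variables do not carry over. Pictures are saved under pics/ and viewed, about 8 in all and at most 12, crops included, and the job is handed in when it is done.

Besides the shell and the picture viewer there is one more tool, called after ">>>" as a command line: name --argument value ..., lists and objects as JSON in quotes. apply_moves: Moves the arm, as the interface text tells. Its arguments: {"type":"object","properties":{"series":{"type":"array","items":{"type":"number"}},"hand":{"type":"number"},"newtons":{"type":"number"}},"required":["series"]}

```bash
ls; mkdir -p pics; cat > h.py <<'E'
from cell import r
import numpy as np, cv2
def snap(n,f=None):
    p=r.snapshot(n)
    if f: cv2.imwrite('pics/'+f,np.asarray(p['pixels'],np.uint8))
    return p
def w(p,c): return np.array(p['R']).T@(np.array(c)-np.array(p['t']))
def find(p,*names):
    for n in names:
        print(n,[(np.round(w(p,d['at']),3).tolist(),round(d['confidence'],2)) for d in r.look_for(n,p)[:4]])
def proj(p,X):
    c=np.array(p['R'])@np.array(X)+np.array(p['t']); return p['fx']*c[0]/c[2]+p['cx'],p['fy']*c[1]/c[2]+p['cy']
def unproj(p,u,v,z):
    R=np.array(p['R']); o=-R.T@np.array(p['t']); d=R.T@np.array([(u-p['cx'])/p['fx'],(v-p['cy'])/p['fy'],1]); return o+d*(z-o[2])/d[2]
E
python3 - <<'E'
from h import *
N=['plate_left_top','plate_mid_top','plate_right_top','unit','lamp_mid','drawer_front','shell_center','jar','big_knob','tall_knob','screwdriver','spool','capacitor']
for c in ['scene','top']:
    p=snap(c,c+'0.png'); print(c); find(p,*N)
    print('cam',np.round(w(p,[0,0,0]),3))
print(r.get_state())
E
```

```text
pics
scene
plate_left_top [([0.73, -0.05, 0.194], 0.74), ([0.638, 0.028, 0.148], 0.61)]
plate_mid_top [([0.429, 0.331, 0.048], 0.66), ([0.644, -0.049, 0.143], 0.57)]
plate_right_top [([0.644, -0.129, 0.148], 0.61)]
unit [([0.726, -0.053, 0.192], 0.74)]
lamp_mid [([0.729, -0.049, 0.193], 0.72), ([0.43, 0.33, 0.048], 0.56)]
drawer_front []
shell_center [([0.353, 0.438, 0.04], 0.89), ([0.547, 0.412, 0.045], 0.88), ([0.429, 0.329, 0.047], 0.85)]
jar [([0.528, -0.297, 0.076], 0.58)]
big_knob [([0.648, 0.335, 0.033], 0.82)]
tall_knob [([0.66, -0.343, 0.055], 0.84), ([0.728, -0.047, 0.194], 0.29)]
screwdriver [([0.354, 0.247, 0.026], 0.58)]
spool [([0.312, -0.236, 0.032], 0.8), ([0.642, -0.127, 0.147], 0.71)]
capacitor [([0.697, -0.283, 0.077], 0.79)]
cam [ 1.051 -0.011  1.144]
top
plate_left_top [([0.628, 0.03, 0.144], 0.65)]
plate_mid_top [([0.635, -0.055, 0.144], 0.87)]
plate_right_top [([0.639, -0.133, 0.141], 0.93)]
unit [([0.636, 0.335, 0.031], 0.7), ([0.687, -0.051, 0.19], 0.68)]
lamp_mid [([0.684, -0.05, 0.189], 0.65), ([0.573, -0.058, 0.048], 0.32)]
drawer_front [([0.578, -0.057, 0
[... 438 characters left out ...]
0.287, 0.075], 0.59)]
cam [0.379 0.029 1.324]
{'t': 1.4, 'q': array([-1.25497339e+00,  1.50522889e-01,  1.43741389e+00,  1.06134436e-06,
        1.55379723e+00, -1.33985632e-01]), 'joint_vel': array([-0.00014277,  0.0010681 , -0.0010709 , -0.00048362, -0.00040192,
       -0.0016132 ]), 'joint_torque': array([-8.81786800e-04, -7.12795472e+01, -5.71050739e+01, -3.31674282e-04,
        1.38122763e-03, -5.27674911e-05]), 'ee_pos': array([ 0.24998638, -0.51778047,  0.2502466 ]), 'eef_rot': array([-3.14145271e+00, -1.99340681e-05,  4.49808554e-01]), 'wrist_force': array([ 0.58670965, -0.14885631, -0.26026997]), 'torque': array([-0.05857107,  0.01859511,  0.04375101]), 'width': 0.08521224822093211}
```

View both.

View pics/scene0.png

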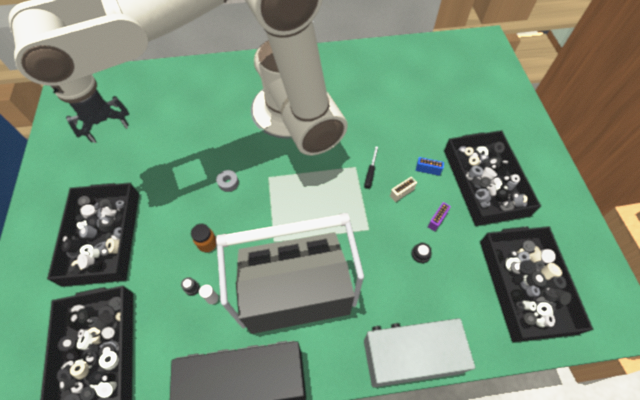

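View pics/top0.png

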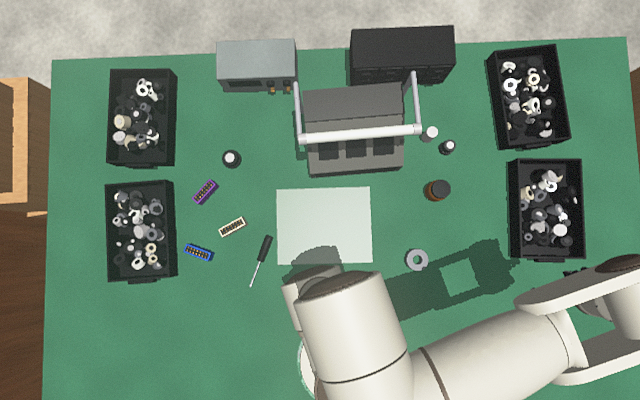

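```bash
python3 - <<'E'
from h import *
p=snap('top'); im=np.asarray(p['pixels'],np.uint8)
a=cv2.resize(im[75:185,285:435],None,fx=5,fy=5,interpolation=2)
b=cv2.resize(im[210:242,212:252],None,fx=10,fy=10,interpolation=2)
s=im[210:242,212:252].astype(int)
m=((s[...,2]>s[...,1]-5)|(s.max(2)<70)).astype(np.uint8)
n,l,st,c=cv2.connectedComponentsWithStats(m); k=1+st[1:,4].argmax()
ys,xs=np.nonzero(l==k)
P=np.array([unproj(p,x+212,y+210,0.046)[:2] for x,y in zip(xs,ys)])
print(len(P),cv2.minAreaRect((P*1000).astype(np.float32)),P.mean(0))
for X in [(0.42,0.328,0.046)]: print(proj(p,X))
cv2.imwrite('pics/a.png',a); 
cv2.imwrite('pics/b.png',b)
np.save('top.npy',{k:p[k] for k in ['R','t','fx','fy','cx','cy']},allow_pickle=True)
E
```

```text
260 ((421.216064453125, 328.94488525390625), (31.413188934326172, 89.17997741699219), 26.726327896118164) [0.42092881 0.32885256]
(np.float64(232.78632558407705), np.float64(226.8520066105512))
```

View pics/a.png

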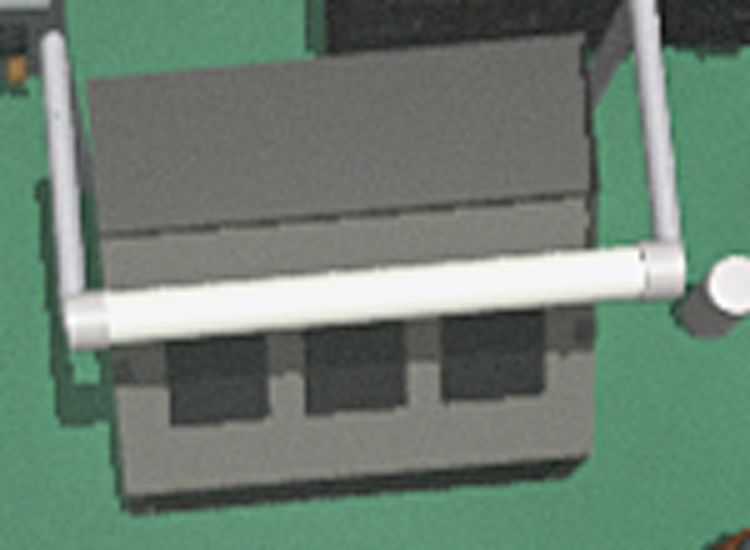

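```bash
python3 - <<'E'
import numpy as np
from h import proj,unproj
from scipy.optimize import least_squares
p=np.load('top.npy',allow_pickle=True).item()
px=lambda a:np.array(a)/5+[285,75]-0.4
L=[(.11,.14,.19,88,78),(.11,-.14,.19,583,33),(.0328,.14,.19,102,237),(.0328,-.14,.19,587,195),(-.11,.14,.09,128,497),(-.11,-.14,.09,592,455)]
def W(s,l): c,n=np.cos(s[2]),np.sin(s[2]); return np.array([s[0]+c*l[0]-n*l[1],s[1]+n*l[0]+c*l[1],l[2]])
f=lambda s:np.concatenate([np.array(proj(p,W(s,l[:3])))-px(l[3:]) for l in L])
s=least_squares(f,[.7,-.05,0.05]); print(s.x,s.fun.round(2))
s=s.x
# plates: lower outer edge corners; solve slope coord
n=np.array([-np.sin(np.radians(35)),0,np.cos(np.radians(35))]); t=np.array([np.cos(np.radians(35)),0,np.sin(np.radians(35))])
c=[(172,425),(270,418),(306,413),(408,406),(442,402),(545,394)]
ys=[.109,.051,.029,-.029,-.051,-.109]
P=lambda d,y,h=.013:np.array([-.11,0,.09])+t*d+n*h+[0,y,0]
g=lambda v:np.concatenate([np.array(proj(p,W(s,P(v[0],y+v[1]))))-px(k) for k,y in zip(c,ys)])
q=least_squares(g,[.05,0]);print(q.x,q.fun.round(2))
for y in (.08,0,-.08): print('plate',W(s,P(q.x[0]+.026,y+q.x[1])).round(4))
R=np.array([[np.cos(s[2]),-np.sin(s[2]),0],[np.sin(s[2]),np.cos(s[2]),0],[0,0,1]])
print('n',R@n)
np.save('unit.npy',s)
for y in(-1,1):
  print('lamp local front', [W(s,(x,0,.285)).round(3) for x in (-.05,0)])
print(np.array(unproj(p,*px((390,283)),.285)))
E
```

```text
[ 0.68476582 -0.04920191  0.05606242] [-0.68  2.13  0.15  2.   -1.27 -2.84  2.17 -3.5  -0.53  1.05  0.1   1.29]
[5.28732375e-02 6.84323280e-05] [-0.43  0.24 -0.13 -0.11  0.23  0.22 -0.21 -0.14  0.57 -0.   -0.02 -0.17]
plate [0.6275 0.0278 0.1459]
plate [ 0.632  -0.0521  0.1459]
plate [ 0.6365 -0.132   0.1459]
n [-0.5726753  -0.03213924  0.81915204]
lamp local front [array([ 0.635, -0.052,  0.285]), array([ 0.685, -0.049,  0.285])]
lamp local front [array([ 0.635, -0.052,  0.285]), array([ 0.685, -0.049,  0.285])]
[ 0.64537284 -0.06169659  0.285     ]
```

```bash
cat >> h.py <<'E'
from scipy.spatial.transform import Rotation as Ro
def go(pos,rpy):
    s=r.get_state(); A=Ro.from_euler('xyz',s['eef_rot'])
    print('shift',np.round(np.array(pos)-s['ee_pos'],4),'turn',np.round((Ro.from_euler('xyz',rpy)*A.inv()).as_rotvec(),4))
E
python3 - <<'E'
from h import *
go([.552,-.137,.268],[np.pi,-.611,.056])
E
```

```text
shift [0.302  0.3808 0.0177] turn [ 0.1537 -0.5953 -0.3815]
```

>>> apply_moves --series '[0.03,0.038,0.002,0.015,-0.06,-0.038,0.06,0.076,0.004,0.031,-0.119,-0.076,0.091,0.114,0.006,0.046,-0.179,-0.114,0.121,0.152,0.008,0.061,-0.238,-0.153,0.151,0.19,0.01,0.077,-0.298,-0.191,0.181,0.228,0.012,0.092,-0.357,-0.229,0.211,0.267,0.013,0.108,-0.417,-0.267,0.242,0.305,0.015,0.123,-0.476,-0.305,0.272,0.343,0.017,0.138,-0.536,-0.343,0.302,0.381,0.018,0.154,-0.595,-0.382,0.302,0.381,0.018,0.154,-0.595,-0.382,0.302,0.381,0.018,0.154,-0.595,-0.382]' --hand 0

```text
t: 2.65
ee_pos: [0.5521, -0.1356, 0.2683]
eef_rot: [-3.141, -0.61, 0.058]
wrist_force: [-0.4, -0.9, -0.7]
width: 0.0001
```

>>> apply_moves --series '[0.023,0.0013,-0.033,0,0,0,0.046,0.0026,-0.066,0,0,0,0.0602,0.0034,-0.086,0,0,0,0.0659,0.0037,-0.0942,0,0,0,0.0659,0.0037,-0.0942,0,0,0]'

```text
t: 3.15
ee_pos: [0.6177, -0.1327, 0.1731]
eef_rot: [-3.141, -0.609, 0.057]
wrist_force: [-0.0, 0.7, -0.4]
width: 0.0
```

>>> apply_moves --series '[0.0011,0,-0.0016,0,0,0,0.0023,0,-0.0033,0,0,0,0.0034,0,-0.0049,0,0,0,0.0046,0,-0.0066,0,0,0,0.0046,0,-0.0066,0,0,0]'

```text
t: 3.65
ee_pos: [0.6223, -0.1327, 0.1666]
eef_rot: [-3.141, -0.609, 0.057]
wrist_force: [-0.5, 0.4, -0.6]
width: -0.0003
```

>>> apply_moves --series '[0.0011,0,-0.0016,0,0,0,0.0023,0,-0.0033,0,0,0,0.0023,0,-0.0033,0,0,0]'

```text
t: 3.95
ee_pos: [0.6246, -0.1326, 0.1629]
eef_rot: [-3.14, -0.608, 0.057]
wrist_force: [-0.3, -0.4, 0.0]
width: -0.0001
```

>>> apply_moves --series '[0.0006,0,-0.0008,0,0,0,0.0011,0,-0.0016,0,0,0,0.0011,0,-0.0016,0,0,0]'

```text
t: 4.25
ee_pos: [0.6257, -0.1326, 0.1612]
eef_rot: [-3.14, -0.608, 0.057]
wrist_force: [-0.2, -0.1, -0.3]
width: -0.0001
```

>>> apply_moves --series '[0.0006,0,-0.0008,0,0,0,0.0011,0,-0.0016,0,0,0,0.0011,0,-0.0016,0,0,0]'

```text
t: 4.55
ee_pos: [0.6268, -0.1326, 0.1594]
eef_rot: [-3.14, -0.608, 0.057]
wrist_force: [-0.2, -0.8, 0.1]
width: 0.0001
```

>>> apply_moves --series '[0.0006,0,-0.0008,0,0,0,0.0011,0,-0.0016,0,0,0,0.0011,0,-0.0016,0,0,0]'

```text
t: 4.85
ee_pos: [0.628, -0.1326, 0.1579]
eef_rot: [-3.14, -0.608, 0.057]
wrist_force: [-1.2, 0.7, 1.5]
width: -0.0002
```

>>> apply_moves --series '[0.0006,0,-0.0008,0,0,0,0.0011,0,-0.0016,0,0,0,0.0011,0,-0.0016,0,0,0]'

```text
t: 5.15
ee_pos: [0.6292, -0.1325, 0.1563]
eef_rot: [-3.14, -0.608, 0.057]
wrist_force: [-3.9, 0.7, 4.5]
width: -0.0
```

>>> apply_moves --series '[0.0006,0,-0.0008,0,0,0,0.0011,0,-0.0016,0,0,0,0.0011,0,-0.0016,0,0,0]'

```text
t: 5.45
ee_pos: [0.6303, -0.1325, 0.1547]
eef_rot: [-3.14, -0.608, 0.057]
wrist_force: [-3.1, 1.5, 4.3]
width: 0.0
```

>>> apply_moves --series '[0.0006,0,-0.0008,0,0,0,0.0011,0,-0.0016,0,0,0,0.0011,0,-0.0016,0,0,0]'

```text
t: 5.75
ee_pos: [0.6315, -0.1324, 0.153]
eef_rot: [-3.14, -0.608, 0.057]
wrist_force: [-2.1, 1.6, 2.8]
width: -0.0001
```

>>> apply_moves --series '[0.0006,0,-0.0008,0,0,0,0.0011,0,-0.0016,0,0,0,0.0011,0,-0.0016,0,0,0]'

```text
t: 6.05
ee_pos: [0.6326, -0.1324, 0.1515]
eef_rot: [-3.14, -0.608, 0.057]
wrist_force: [-8.4, 2.3, 7.7]
width: 0.0003
```

```bash
python3 - <<'E'
from h import *
p=snap('top'); im=np.asarray(p['pixels'],np.uint8)
p2=snap('scene'); im2=np.asarray(p2['pixels'],np.uint8)
a=cv2.resize(im[75:225,265:435],None,fx=3,fy=3); b=cv2.resize(im2[150:330,190:380],(475,450))
cv2.imwrite('pics/c.png',cv2.resize(np.hstack([a,b]),(788,360)))
E
```

```text
(no output)
```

View pics/c.png

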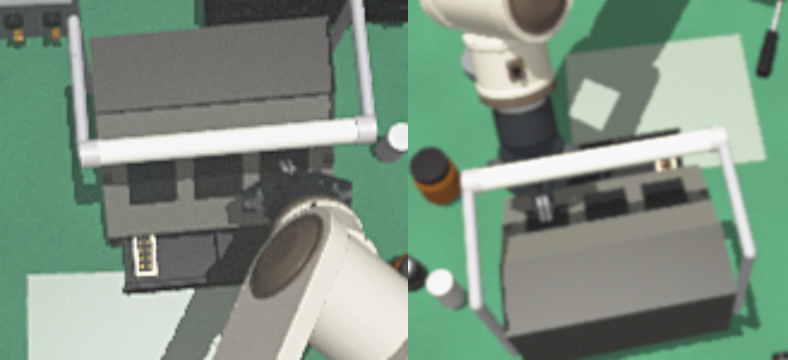

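>>> apply_moves --series '[-0.02,-0.001,0.03,0,0,0,-0.045,-0.0025,0.065,0,0,0,-0.069,-0.004,0.098,0,0,0,-0.09,0.03,0.12,0,0,0]'

```text
t: 6.55
ee_pos: [0.542, -0.1049, 0.2736]
eef_rot: [3.141, -0.61, 0.054]
wrist_force: [0.4, 1.0, 0.7]
width: 0.0
```

```bash
python3 - <<'E'
from h import *
print(r.get_state()['ee_pos'],r.get_state()['q'])
go([.421,.329,.2],[np.pi,0,2.037])
go([.421,.329,.2],[np.pi,-.4,1.0])
E
```

```text
[ 0.54198389 -0.1048557   0.27361086] [-0.50102735 -0.24541452  1.8784848   0.36564579  1.00423575  0.89744428]
shift [-0.121   0.4339 -0.0736] turn [-0.6218  0.3606  1.9117]
shift [-0.121   0.4339 -0.0736] turn [-0.1093  0.1882  0.9421]
```

>>> apply_moves --series '[-0.012,0.04,-0.004,-0.044,0.025,0.134,-0.024,0.08,-0.008,-0.087,0.05,0.268,-0.036,0.12,-0.012,-0.131,0.076,0.401,-0.048,0.16,-0.016,-0.174,0.101,0.535,-0.06,0.2,-0.02,-0.218,0.126,0.669,-0.072,0.24,-0.024,-0.261,0.151,0.803,-0.084,0.28,-0.03,-0.305,0.177,0.937,-0.096,0.32,-0.036,-0.348,0.202,1.071,-0.108,0.36,-0.042,-0.392,0.227,1.204,-0.115,0.4,-0.05,-0.435,0.252,1.338]' --hand 0.75

```text
t: 7.55
ee_pos: [0.4262, 0.2968, 0.2237]
eef_rot: [3.002, -0.161, 1.478]
wrist_force: [1.3, -0.3, 1.3]
width: 0.0641
```

```bash
python3 - <<'E'
from h import *
print(r.get_state()['q'])
go([.421,.329,.18],[np.pi,0,2.037])
E
```

```text
[ 0.41835991 -0.08629551  1.7489061   0.07326545  1.27913774  0.50817402]
shift [-0.0052  0.0322 -0.0437] turn [-0.1859  0.1085  0.5679]
```

>>> apply_moves --series '[-0.001,0.008,-0.01,-0.046,0.027,0.142,-0.003,0.016,-0.02,-0.093,0.054,0.284,-0.004,0.024,-0.032,-0.139,0.081,0.426,-0.005,0.032,-0.044,-0.186,0.108,0.568,-0.005,0.032,-0.044,-0.186,0.108,0.568,-0.005,0.032,-0.044,-0.186,0.108,0.568]'

```text
t: 8.15
ee_pos: [0.4213, 0.3289, 0.1795]
eef_rot: [3.141, -0.0, 2.035]
wrist_force: [0.4, -0.4, 0.5]
width: 0.0641
```

```bash
python3 - <<'E'
from h import *
p=snap('wrist','w.png')
find(p,'shell_center')
print(r.get_state()['eef_rot'],proj(p,(.421,.329,.046)),w(p,[0,0,0]))
for X in [(.421,.329,.046)]:
  for a in(-42,42):
    for b in (-14,14):
      c,s=np.cos(2.037),np.sin(2.037); print(np.round(proj(p,(X[0]+(c*a-s*b)/1e3,X[1]+(s*a+c*b)/1e3,.046))))
p=snap('top'); find(p,'twin_center','spare_knob_center','drawer_front','drawer_floor')
E
```

```text
shell_center [([0.422, 0.34, 0.049], 0.83), ([0.529, 0.419, 0.045], 0.64), ([0.345, 0.422, 0.043], 0.61)]
[ 3.13952894e+00 -3.01048794e-04  2.03381065e+00] (np.float64(320.16801543192014), np.float64(196.61091732790305)) [0.39035396 0.39016902 0.30283959]
[338. 249.]
[302. 249.]
[340. 140.]
[300. 140.]
twin_center [([0.516, 0.037, 0.064], 0.54)]
spare_knob_center [([0.526, -0.149, 0.057], 0.47)]
drawer_front [([0.523, -0.068, 0.019], 0.89)]
drawer_floor [([0.52, -0.067, 0.02], 0.66)]
```

View pics/w.png

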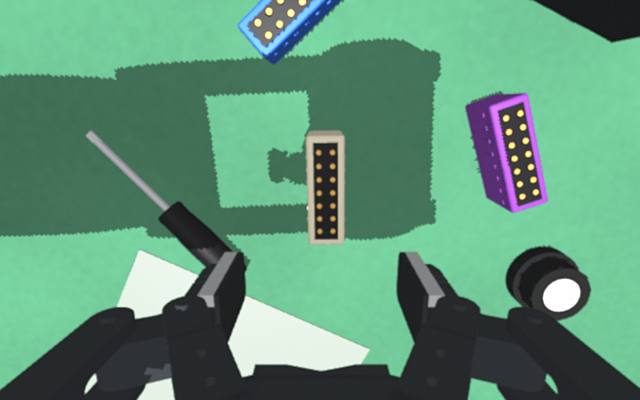

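>>> apply_moves --series '[0.001,0.005,-0.04,0,0,0,0.001,0.005,-0.08,0,0,0,0.001,0.005,-0.115,0,0,0,0.001,0.005,-0.14,0,0,0,0.001,0.005,-0.14,0,0,0]'

```text
t: 9.0
ee_pos: [0.4209, 0.3325, 0.0375]
eef_rot: [-3.138, 0.0, 2.035]
wrist_force: [-0.4, 0.0, 0.4]
width: 0.0639
```

>>> apply_moves --series '[0,0,0,0,0,0,0,0,0,0,0,0,0,0,0,0,0,0,0,0,0,0,0,0,0,0,0,0,0,0,0,0,0,0,0,0]' --hand 0 --newtons 35

```text
t: 9.6
ee_pos: [0.4216, 0.3329, 0.0391]
eef_rot: [-3.141, 0.0, 2.035]
wrist_force: [-0.1, -1.1, 8.1]
width: 0.0277
```

>>> apply_moves --series '[0,0,0.02,0,0,0,0,0,0.06,0,0,0,0,0,0.11,0,0,0,0,0,0.16,0,0,0,0,0,0.16,0,0,0]'

```text
t: 10.1
ee_pos: [0.4235, 0.3341, 0.2071]
eef_rot: [3.131, -0.001, 2.035]
wrist_force: [1.3, 0.8, -1.6]
width: 0.0272
```

```bash
python3 - <<'E'
from h import *
s=np.load('unit.npy'); c,n=np.cos(s[2]),np.sin(s[2])
W=lambda x,y:[s[0]+c*x-n*y,s[1]+n*x+c*y]
print('floor',W(-.165,0),'twin',W(-.165,.096),'target',W(-.165,.042))
p=snap('wrist','w2.png'); print(r.get_state()['width'])
p=snap('top'); find(p,'twin_center'); im=np.asarray(p['pixels'],np.uint8)
cv2.imwrite('pics/t2.png',cv2.resize(im[130:220,290:430],None,fx=5.5,fy=5.5,interpolation=2))
T=[W(-.165,0.096)+[.064],W(-.165,0)+[.048],W(-.225,.126)+[.078],W(-.225,-.126)+[.078]]
print([((np.array(proj(p,t))-[290,130]+.4)*5.5).round() for t in T])
go(W(-.165,.042)+[.2],[np.pi,0,3.198])
E
```

```text
floor [np.float64(0.5200250494998392), np.float64(-0.05844736782769179)] twin [np.float64(0.5146458757183157), np.float64(0.03740180790913013)] target [np.float64(0.5176716609704226), np.float64(-0.016513353442832203)]
0.027389768955711193
twin_center [([0.516, 0.033, 0.065], 0.81)]
[array([200., 348.]), array([371., 336.]), array([154., 459.]), array([616., 420.])]
shift [ 0.0962 -0.3493  0.0007] turn [0.000e+00 1.000e-04 1.163e+00]
```

View pics/t2.png

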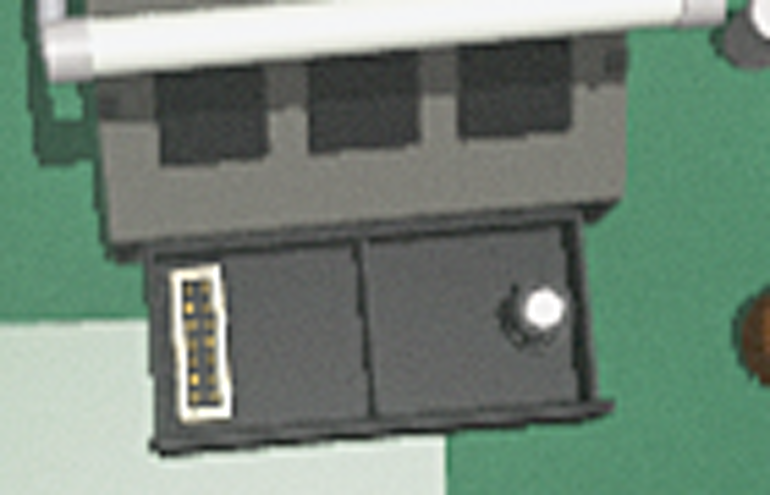

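>>> apply_moves --series '[0.01,-0.03,0,0,0,0.1,0.02,-0.07,0,0,0,0.22,0.031,-0.11,0,0,0,0.34,0.042,-0.15,0,0,0,0.46,0.053,-0.19,0,0,0,0.59,0.064,-0.23,0,0,0,0.72,0.075,-0.27,0,0,0,0.85,0.086,-0.31,0,0,0,0.98,0.094,-0.34,0,0,0,1.09,0.0975,-0.352,0,0,0,1.163,0.0975,-0.352,-0.02,0,0,1.163,0.0975,-0.352,-0.04,0,0,1.163]'

```text
t: 11.45
ee_pos: [0.5185, -0.0198, 0.1576]
eef_rot: [3.141, -0.001, -3.086]
wrist_force: [1.0, -0.2, -1.6]
width: 0.0272
```

```bash
python3 - <<'E'
from h import *
go([.521,-.018,.08],[np.pi,0,3.198])
p=snap('wrist','w3.png'); p=snap('top'); find(p,'twin_center','drawer_floor')
E
```

```text
shift [ 0.0025  0.0018 -0.0776] turn [-0.0003 -0.0014  0.0011]
twin_center [([0.491, 0.034, 0.064], 0.69)]
drawer_floor [([0.484, -0.066, 0.018], 0.79)]
```

View pics/w3.png

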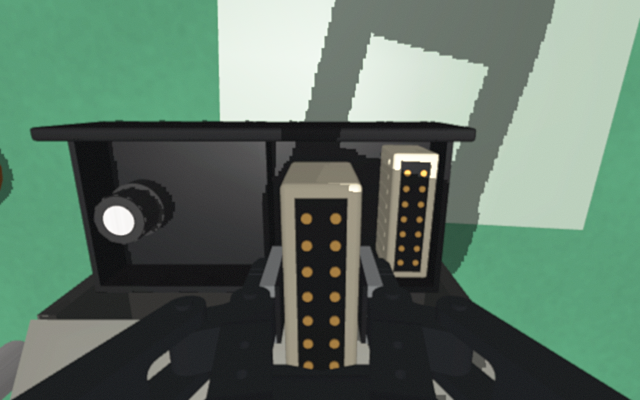

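```bash
python3 - <<'E'
from h import *
p=snap('wrist')
for n,u,v,z in [('divF',271,150,.048),('divR',270,262,.048),('twFL',394,154,.064),('twFR',438,154,.064),('twRL',387,275,.064),('twRR',428,277,.064),('panelL',35,128,.078),('panelR',474,128,.078),('shFL',285,185,.1645),('shFR',361,185,.1645)]: print(n,unproj(p,u,v,z).round(4))
E
```

```text
divF [ 0.4823 -0.0541  0.048 ]
divR [ 0.5625 -0.0532  0.048 ]
twFL [0.4782 0.0232 0.064 ]
twFR [0.4766 0.0501 0.064 ]
twRL [0.5598 0.0278 0.064 ]
twRR [0.5597 0.0556 0.064 ]
panelL [ 0.4735 -0.1828  0.078 ]
panelR [0.4592 0.0635 0.078 ]
shFL [ 0.4777 -0.0339  0.1645]
shFR [ 0.4762 -0.0082  0.1645]
```

>>> apply_moves --series '[0.0015,0.006,-0.02,0,0,0,0.0015,0.006,-0.05,0,0,0,0.0015,0.006,-0.07,0,0,0,0.0015,0.006,-0.085,0,0,0,0.0015,0.006,-0.091,0,0,0,0.0015,0.006,-0.094,0,0,0,0.0015,0.006,-0.094,0,0,0]'

```text
t: 12.4
ee_pos: [0.5208, -0.0131, 0.0663]
eef_rot: [-3.141, 0.001, -3.085]
wrist_force: [-1.3, -0.4, -1.4]
width: 0.0275
```

>>> apply_moves --series '[0,0,-0.002,0,0,0,0,0,-0.004,0,0,0,0,0,-0.0055,0,0,0,0,0,-0.0055,0,0,0]'

```text
t: 12.8
ee_pos: [0.5208, -0.0131, 0.0607]
eef_rot: [-3.141, 0.0, -3.085]
wrist_force: [-0.1, -0.5, -0.7]
width: 0.0273
```

>>> apply_moves --series '[0,0,-0.0015,0,0,0,0,0,-0.003,0,0,0,0,0,-0.003,0,0,0]'

```text
t: 13.1
ee_pos: [0.5207, -0.0131, 0.0575]
eef_rot: [-3.142, 0.0, -3.085]
wrist_force: [-0.2, 0.5, -0.7]
width: 0.0273
```

>>> apply_moves --series '[0,0,-0.001,0,0,0,0,0,-0.002,0,0,0,0,0,-0.002,0,0,0]'

```text
t: 13.4
ee_pos: [0.5216, -0.013, 0.057]
eef_rot: [-3.141, 0.003, -3.085]
wrist_force: [-4.0, 3.5, 19.9]
width: 0.0272
```

>>> apply_moves --series '[0,0,0,0,0,0,0,0,0.0,0,0,0,0,0,0.0,0,0,0,0,0,0,0,0,0]' --hand 0.46

```text
t: 13.8
ee_pos: [0.5215, -0.0131, 0.0568]
eef_rot: [-3.141, 0.002, -3.085]
wrist_force: [-0.4, 0.1, 0.1]
width: 0.0393
```

>>> apply_moves --series '[0,0,0.01,0,0,0,0,0,0.03,0,0,0,0,0,0.06,0,0,0,0,0,0.1,0,0,0,-0.02,0,0.14,0,0,0,-0.05,0,0.17,0,0,0,-0.05,0,0.17,0,0,0]'

```text
t: 14.5
ee_pos: [0.4706, -0.0131, 0.232]
eef_rot: [-3.14, 0.009, -3.085]
wrist_force: [0.9, -0.0, 0.8]
width: 0.0395
```

```bash
python3 - <<'E'
from h import *
p=snap('wrist','w4.png'); find(p,'shell_center')
s=np.load('unit.npy')
# closing: tool leaning, z=-(lean) fingertips on drawer front
print(r.get_state()['q'],r.get_state()['eef_rot'])
go([.40,-.06,.15],[np.pi,-.611,.056])
go([.40,-.06,.15],[np.pi,.611,.056+np.pi])
E
```

```text
shell_center [([0.62, -0.108, 0.132], 0.69), ([0.516, -0.014, 0.069], 0.58)]
[-1.91477384e-01 -6.13743420e-02  1.70318904e+00  2.71577912e-04
  1.49505248e+00 -1.81879377e+00] [-3.14069532  0.0046474  -3.08509042]
shift [-0.0715 -0.0469 -0.078 ] turn [-0.9502 -0.0522  2.9932]
shift [-0.0715 -0.0469 -0.078 ] turn [ 3.500e-02 -6.053e-01 -2.000e-04]
```

View pics/w4.png

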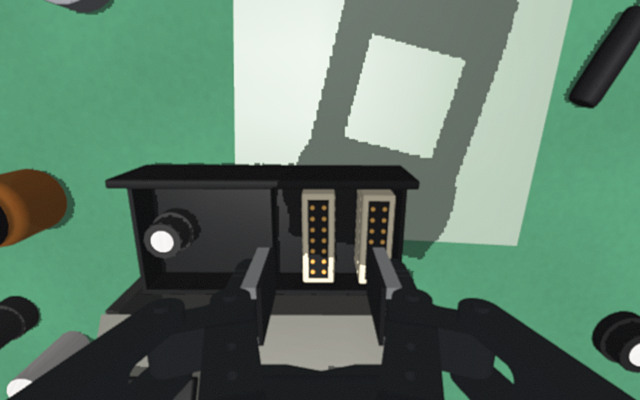

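>>> apply_moves --series '[-0.014,-0.01,-0.005,0.007,-0.121,0,-0.03,-0.02,-0.01,0.014,-0.242,0,-0.044,-0.03,-0.02,0.021,-0.363,0,-0.058,-0.04,-0.03,0.028,-0.484,0,-0.07,-0.048,-0.04,0.035,-0.605,0,-0.07,-0.048,-0.08,0.035,-0.605,0,-0.07,-0.048,-0.12,0.035,-0.605,0,-0.07,-0.048,-0.155,0.035,-0.605,0,-0.07,-0.048,-0.171,0.035,-0.605,0,-0.07,-0.048,-0.171,0.035,-0.605,0]' --hand 0

```text
t: 15.6
ee_pos: [0.4002, -0.0602, 0.0541]
eef_rot: [3.137, 0.606, -3.088]
wrist_force: [0.1, 0.2, 0.6]
width: -0.0002
```

```bash
python3 - <<'E'
from h import *
print(r.get_state()['q'])
p=snap('wrist'); find(p,'shell_center','drawer_front')
p=snap('scene'); find(p,'shell_center','drawer_front')
p=snap('top'); find(p,'shell_center','twin_center','screwdriver','jar')
E
```

```text
[-0.62969832 -0.38629949  2.45246912  0.61430622  0.68133781 -2.66242626]
shell_center []
drawer_front [([0.469, -0.094, 0.03], 0.72)]
shell_center [([0.356, 0.438, 0.039], 0.93), ([0.542, 0.414, 0.047], 0.66)]
drawer_front [([0.478, -0.08, 0.038], 0.73)]
shell_center [([0.529, 0.411, 0.049], 0.91), ([0.518, -0.014, 0.067], 0.69), ([0.342, 0.434, 0.043], 0.51)]
twin_center [([0.345, 0.241, 0.027], 0.74), ([0.517, 0.036, 0.063], 0.52)]
screwdriver [([0.342, 0.237, 0.025], 0.83)]
jar [([0.511, -0.297, 0.088], 0.8), ([0.638, -0.061, 0.166], 0.55)]
```

>>> apply_moves --series '[0.01,0,0.003,0,0,0,0.02,0.001,0.006,0,0,0,0.03,0.001,0.006,0,0,0,0.036,0.002,0.006,0,0,0,0.04,0.002,0.006,0,0,0,0.044,0.002,0.006,0,0,0,0.048,0.003,0.006,0,0,0,0.052,0.003,0.006,0,0,0]'

```text
t: 16.95
ee_pos: [0.4535, -0.0581, 0.063]
eef_rot: [-3.141, 0.61, -3.085]
wrist_force: [-5.7, -1.3, 0.8]
width: 0.0004
```

>>> apply_moves --series '[0.004,0,0,0,0,0,0.008,0,0,0,0,0,0.012,0.001,0,0,0,0,0.016,0.001,0,0,0,0,0.02,0.001,0,0,0,0,0.024,0.001,0,0,0,0,0.028,0.0015,0,0,0,0,0.032,0.002,0,0,0,0,0.036,0.002,0,0,0,0,0.04,0.002,0,0,0,0,0.044,0.0025,0,0,0,0,0.048,0.003,0,0,0,0]'

```text
t: 18.15
ee_pos: [0.5014, -0.0552, 0.0628]
eef_rot: [-3.141, 0.61, -3.085]
wrist_force: [-6.6, -5.0, 2.1]
width: 0.0001
```

>>> apply_moves --series '[0.004,0,0,0,0,0,0.008,0,0,0,0,0,0.012,0.001,0,0,0,0,0.016,0.001,0,0,0,0,0.02,0.001,0,0,0,0,0.024,0.001,0,0,0,0,0.028,0.0015,0,0,0,0,0.032,0.002,0,0,0,0,0.036,0.002,0,0,0,0,0.04,0.002,0,0,0,0,0.043,0.0025,0,0,0,0]'

```text
t: 19.25
ee_pos: [0.5444, -0.0527, 0.0626]
eef_rot: [-3.141, 0.609, -3.085]
wrist_force: [-7.1, -3.9, 3.3]
width: 0.0
```

Now slowly towards the end stop, watching force.

>>> apply_moves --series '[0.003,0,0,0,0,0,0.006,0,0,0,0,0,0.009,0.0005,0,0,0,0,0.012,0.001,0,0,0,0,0.012,0.001,0,0,0,0]'

```text
t: 19.75
ee_pos: [0.5564, -0.0518, 0.0623]
eef_rot: [-3.141, 0.609, -3.086]
wrist_force: [-4.3, -3.3, 2.2]
width: -0.0
```

>>> apply_moves --series '[0.001,0,0,0,0,0,0.002,0,0,0,0,0,0.003,0,0,0,0,0,0.004,0,0,0,0,0]'

```text
t: 20.15
ee_pos: [0.5602, -0.0517, 0.0622]
eef_rot: [-3.141, 0.608, -3.086]
wrist_force: [-7.1, -0.0, 5.0]
width: 0.0001
```

```bash
python3 - <<'E'
from h import *
p=snap('scene'); find(p,'drawer_front')
im=np.asarray(p['pixels'],np.uint8)
p2=snap('top'); find(p2,'drawer_front')
im2=np.asarray(p2['pixels'],np.uint8)
cv2.imwrite('pics/d.png',np.hstack([cv2.resize(im2[120:200,290:420],(585,360)),cv2.resize(im[200:300,210:270],(215,360))]))
E
```

```text
drawer_front [([0.641, -0.047, 0.147], 0.22)]
drawer_front [([0.574, -0.059, 0.058], 0.6)]
```

View pics/d.png

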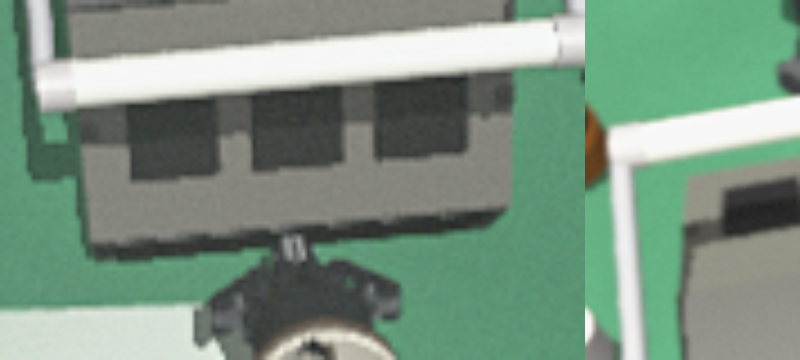

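>>> apply_moves --series '[0.001,0,0,0,0,0,0.002,0,0,0,0,0,0.003,0,0,0,0,0,0.003,0,0,0,0,0]'

```text
t: 20.75
ee_pos: [0.5632, -0.0516, 0.062]
eef_rot: [-3.142, 0.608, -3.086]
wrist_force: [-5.6, 1.0, 5.0]
width: -0.0001
```

>>> apply_moves --series '[0.001,0,0,0,0,0,0.002,0,0,0,0,0,0.002,0,0,0,0,0]'

```text
t: 21.05
ee_pos: [0.565, -0.0515, 0.0619]
eef_rot: [3.141, 0.608, -3.086]
wrist_force: [-5.5, -0.1, 4.9]
width: 0.0002
```

>>> apply_moves --series '[0.001,0,0,0,0,0,0.002,0,0,0,0,0,0.002,0,0,0,0,0]'

```text
t: 21.35
ee_pos: [0.567, -0.0514, 0.0618]
eef_rot: [3.141, 0.607, -3.087]
wrist_force: [-5.1, 0.6, 3.6]
width: -0.0001
```

>>> apply_moves --series '[0.001,0,0,0,0,0,0.002,0,0,0,0,0,0.002,0,0,0,0,0]'

```text
t: 21.65
ee_pos: [0.5688, -0.0514, 0.0617]
eef_rot: [3.141, 0.607, -3.087]
wrist_force: [-5.4, 0.5, 4.3]
width: -0.0001
```

>>> apply_moves --series '[0.001,0,0,0,0,0,0.002,0,0,0,0,0,0.002,0,0,0,0,0]'

```text
t: 21.95
ee_pos: [0.5705, -0.0512, 0.0615]
eef_rot: [3.14, 0.606, -3.087]
wrist_force: [-13.3, -0.8, 9.0]
width: 0.0
```

>>> apply_moves --series '[0.001,0,0,0,0,0,0.001,0,0,0,0,0]'

```text
t: 22.15
ee_pos: [0.5708, -0.0512, 0.0613]
eef_rot: [3.14, 0.605, -3.086]
wrist_force: [-27.3, -2.6, 19.0]
width: 0.0001
```

>>> apply_moves --series '[-0.002,0,0,0,0,0,-0.005,0,0,0,0,0,-0.01,0,0,0,0,0,-0.015,0,0,0,0,0,-0.02,-0.001,0,0,0,0,-0.02,-0.001,0,0,0,0]'

```text
t: 22.75
ee_pos: [0.5503, -0.0522, 0.0613]
eef_rot: [3.14, 0.605, -3.087]
wrist_force: [0.2, -0.8, -0.2]
width: -0.0001
```

No force at 20 mm back, so the drawer seems latched. I'll back off clear and check.

>>> apply_moves --series '[-0.03,-0.002,0,0,0,0,-0.07,-0.004,0.01,0,0,0,-0.11,-0.006,0.03,0,0,0,-0.14,-0.008,0.07,0,0,0,-0.16,-0.01,0.11,0,0,0,-0.16,-0.01,0.14,0,0,0,-0.16,-0.01,0.14,0,0,0,-0.16,-0.01,0.14,0,0,0]'

```text
t: 23.55
ee_pos: [0.3904, -0.0625, 0.2021]
eef_rot: [-3.141, 0.607, -3.086]
wrist_force: [0.6, -0.5, -1.7]
width: 0.0002
```

```bash
python3 - <<'E'
from h import *
p=snap('wrist'); find(p,'drawer_front')
p=snap('top'); find(p,'drawer_front','jar','tall_knob','capacitor','screwdriver','spool','big_knob')
cv2.imwrite('pics/e.png',np.asarray(p['pixels'],np.uint8))
print(r.get_state()['wrist_force'])
E
```

```text
drawer_front [([0.582, -0.055, 0.05], 0.62)]
drawer_front [([0.578, -0.06, 0.05], 0.56)]
jar [([0.51, -0.302, 0.086], 0.61), ([0.687, -0.288, 0.076], 0.57)]
tall_knob [([0.645, -0.344, 0.052], 0.68)]
capacitor [([0.685, -0.289, 0.076], 0.71)]
screwdriver [([0.34, 0.241, 0.022], 0.49)]
spool [([0.304, -0.233, 0.027], 0.72), ([0.685, -0.29, 0.077], 0.4)]
big_knob [([0.635, 0.334, 0.033], 0.59)]
[ 0.38772111 -0.04253837 -0.2741939 ]
```

View pics/e.png

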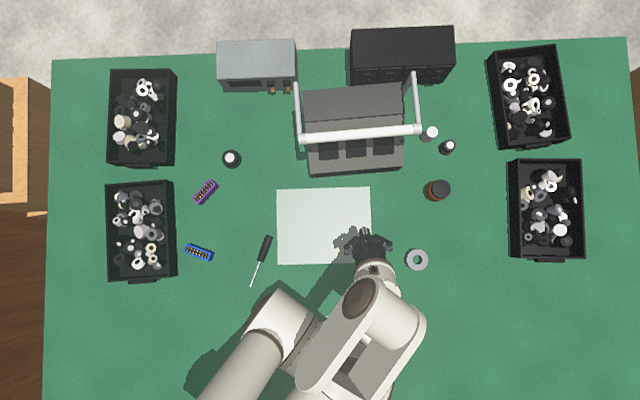

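The top view shows the unit shut, with its front edge at about (310,173) to (403,165) as at the start. All bystanders are where they were and the arm is clear.

```bash
python3 -c "
from h import *
print(r.finish_job())"
```

```text
the job is handed in; nothing more can be done
None
```

The shell is in the drawer next to its twin, the drawer is shut and appears latched, and the job was handed in at about 24 s of the 67 s allowed. `finish_job` gave no verdict.

- **Latch:** The right plate was the live one, so I never touched the other two. It gave way at about 3 to 6 N, rising to 11 N at the end of its travel, and the drawer sprang out.
- **Shell:** I gripped the cream shell at 35 N and set it upright between the divider and the twin, in the left (+y) compartment. It met the drawer floor with about 20 N. A wrist picture after release showed it standing there.
- **Closing:** I pushed the drawer to its hard stop, slightly past the 3 to 5 mm asked for. The force peaked at about 33 N, under the 60 N limit. When I backed off there was no spring force on the tool.

**Last checks:** After backing off, the network put the drawer front at x of about 0.58, the same as at the start. Every bystander was within about 6 mm of its first reading, which is close to the measuring error. The arm stood clear with no contact force. I could not see the shell once the drawer was shut, so its final pose inside is not confirmed.

**Readings that disagreed:**
- The unit pose fitted from the top picture was up to 3.5 px off at some corners, so I re-measured with the wrist camera before placing the shell.
- Some network detections were plainly wrong (mostly low confidence), and I ignored them.

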